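# Fetch a conditioned tensile bar from the clamped pot

### The job

Fetch the waisted test bar from the conditioning pot: turn the lid clamp's grey bar knob clockwise (left-hand thread) until its dark line points at the engraved line on the steel tab, and leave it there; lift the loose lid by its knob and gently set it, knob up, in the middle of the round grey mat. Then lift out the bar with the narrow waist and gently lay it flat and centred in the cradle, one wide end in each groove. Leave the straight bar in the pot and everything else where it is.

Things in the scene. Friction and masses are not known exactly. Their poses are not given: they have to be found in the camera images.
- pot: Fixed round aluminium pot, 184 outside, 172 inside, rim at height 75. Origin: centre of underside. Inside, two white cross rails (along its y, at x -42 and +42, 10 thick) with tops at height 38 carry two bars lying along its x (within 0.06 rad) at y about -32 and +32, either bar on either side. The clamp post (28 diameter) stands outside at x -118, y 0 and holds the steel mark tab.
- clamp (a joint): Angle (rad) of the lid clamp, growing clockwise seen from above. At 0 its keeper finger (reaches 36 from the post axis, 14 wide, 3 above the lid) points at the pot's centre and blocks the lid; starts -0.1 to 0.25. At 1.25 the knob's line points at the engraved line and the lid is free. Stops -0.2 and 2.1. Rises 1.9 mm per rad clockwise. Friction 0.08 N m; it stays where left.
- clamp_grip (a point): On the post's axis, in the clamp's grey bar knob, 115 above the bench at clamp angle 0. The knob is 64 long, 16 wide, 30 high (18 below to 12 above this point) and lies along this point's x axis, which points the way of the keeper finger; a dark line on its top runs from the middle to that end. Turns with the knob; z up.
- clamp_mark (a point): Middle of the engraved dark line (20 long) on top of the fixed steel tab (60 x 20), 50 from the post's axis, height 80. The knob's line must point from the post's axis towards this point.
- lid: Loose aluminium lid, about 0.4 kg: flange 192 in diameter, 6 thick, over a plug 158 in diameter and 8 deep that hangs into the pot. Origin: centre of the plug's underside (67 above the bench when on the pot); z up through the knob. Black round knob in the middle, 32 in diameter, from 26 to 54 above the origin; the flange's top is at 14.
- mat: Fixed flat round grey mat, 200 in diameter, 12 high. Origin: centre of its underside.
- waisted_bar: Loose steel tensile test bar, 120 long (x), 14 thick (z), with wide ends 26 wide (y) and 32 long and a waist 16 wide and 52 long in the middle; about 0.25 kg. Origin: centre of its underside (38 above the bench in the pot). Hidden under the lid at the start.
- plain_bar: Loose straight steel bar, 120 x 26 x 14, no waist; about 0.3 kg. Origin: centre of its underside. It lies beside the waisted bar in the pot and must stay there.
- cradle: Fixed cradle: grey base 170 (x) by 80 (y), 12 high; two aluminium saddle blocks centred at x -44 and +44, each 32 long (x), 56 apart, groove floors at height 35, side lips up to 45. The grooves run along x and are 38 wide, open at the ends. Origin: centre of the base's underside; z up.
- tape_roll: Bystander: loose white roll, 72 in diameter, 50 high. Origin: centre of underside.
- spool: Bystander: loose white spool, 48 in diameter, 50 high. Origin: centre of underside.
- caliper: Bystander: loose caliper, 150 long, 14 high. Origin: under the middle of its beam.
- scissors: Bystander: loose scissors with blue handles, 190 long, 11 high. Origin: at the pivot, on the bench.
- spare_grip: Bystander: loose steel clamping head, 110 wide, 95 high. Origin: centre of underside.
- wash_bottle: Bystander: loose white bottle, 64 in diameter, 150 high. Origin: centre of underside.
- offcut_tray: Bystander: loose white open tray, 160 x 120 x 35. Origin: centre of underside.
Not all that is in view belongs to the job. Leave any blue look-alike of the cradle alone.

How it is judged:
By the outcome, as a careful person would: the job done as asked, in the order asked, and still so for the second after the job is handed in, with the robot touching nothing.
It also fails if it takes over 61 s, if anything falls off the work surface, if the arm or the gripper's body presses on something with over 40 N, if the wrist force passes 120 N, or if a joint passes its speed limit or range.

### The arm

A 6-joint arm with a two-finger parallel gripper is mounted at the origin on the work surface. World frame = base frame: x ahead of the robot, y to its left, z up, the work surface at z = 0. Lengths are in m, angles in degrees, forces in N, time in s.
With the tool pointing down it reaches from about 0.325 to 0.925 m from the base axis. Payload 3.1 kg.
Tool frame: the origin (TCP) lies on the centre line of the jaws, within the pads' length; the fingertips stand 14 mm ahead of it and the grasp point (between the pads) lies 5 mm behind it; x points along the fingers, z is the direction in which the jaws open and shut, and the axes are right-handed (so a half turn about x gives the same grasp; the last joint's range is limited). The gripper opens to 85 mm and grips with 20 to 120 N. Pads are 22 mm wide; open, the fingers measure 114 mm over their backs; the gripper's body (76 mm by 85 mm) begins 54 mm behind the grasp point. The pads swing forward as they close: fully open they stand 13 mm farther back than shut.
Start: joints at [64.962, 12.427, 92.441, -0, 75.132, -6.429], TCP at [0.199, 0.592, 0.245] pointing down, gripper open.
Joint ranges: [-157.48, 157.48], [-44.54, 120.13], [17.64, 146.25], [-64.5, 244.5], [7.68, 150.69], [-147.95, 147.95]. Speed limits (degrees/s): [159.86, 159.86, 180, 180, 180, 180].

### API

Orientations are given as [roll, pitch, yaw] about the fixed x, y, z axes, in that order (R = Rz(yaw) Ry(pitch) Rx(roll)).
In Python, from workcell import env, eyes, workorder, find_in, silhouettes gives the robot as it stands.
- The arm moves only by the tool jog_arm, never from a script. Its argument "plan" is text: rows parted by semicolons, each of 7 numbers parted by spaces: the turn, a rotation vector about the world's x, y, z in degrees, then the shift along the world's x, y, z in cm, then the finger opening in cm, from 0 to 8.54. In form: rx ry rz tx ty tz grip; .... A call has 1 to 20 rows; each row is the pose to reach, as a shift and turn from the pose commanded when the call began; what a row does not reach only later rows make up. A row lasts 1/12 s, in which the tool goes at most 41.7 mm and 7.16 degrees, less where a joint would pass 70% of its speed; a pose out of reach is approached as far as the arm can. A call with a gripper value outside its range is refused whole. The fingers move at their own pace and stop on an object; "squeeze" is the grip in N (left out, the last holds). Time passes only in rows, so rows that repeat a pose let the fingers close. It gives the time, the measured TCP pose, the force and the opening at its end, in the units of the state.
- env.read_state(): the state, without advancing time (a new reading comes with each control period).
- eyes.camera(name): name is "scene" or "top"; returns the picture (480x640x3 uint8, red, green, blue); there is no depth.
- eyes.calibration(name): a dict with "intrinsics" (3x3 intrinsics, pixels), "eye" and "rotation" of the camera in the world. Camera axes: x right, y down, z forward; pixel columns grow to the right and rows downward; lengths in m; the calibration is good to about 2 mm. A picture is of the moment at which its call begins. calibration takes no time and is no camera call.
- workorder.hand_in(): hands the job in, once; it reports no verdict.
Trained networks look in the newest picture that a camera, given by its name, has taken for a name from the list of things; names that differ only in an ending like _2 or _b are one class to them, and where a whole thing is asked for, a point or a joint stands for the part that bears it (a point fixed in the world has none). Each returns a list of dicts, best first, with "conf" (0 to 1); they miss things now and then, are a little off and sometimes report something else, mostly with a low value. They report only what shows in the picture. A call takes as long as a camera call. They do not tell look-alikes from the thing itself.
- find_in(camera, label): "at" ([x, y, z] in m, in world coordinates, good to about 4 mm: the middle of the surface that is visible of it).
- silhouettes(camera, label): "pixels" (480x640 bool, what is visible of it).
The state is a dict: "t": time; "joint_pos": joint angles; "qvel": joint speeds; "tau": joint torques, N m; "tcp_pos": TCP position; "eef_rot": TCP orientation; "contact_force": force on the tool from outside, world axes, zero at the start; "moment": the same for the moment, N m; "gripper_width": finger opening in m.
Only numpy, scipy, OpenCV 4.12 (cv2) and the standard library are available. Lean on these libraries where they do the work, as an engineer would, in place of code of your own. Each camera call takes 0.05 s, during which the arm holds its last target.

## Working session

There is one attempt and no reset: what is moved stays moved. The work goes in short steps, Python scripts to look and compute and a tool call to move; the robot and the scene stay as the last step left them, time stands still between calls to the robot, and variables do not carry over. Pictures are saved under pics/ and viewed, and the job is handed in when it is done.

Besides the shell and the picture viewer there is one more tool, called after "Emit:" as a command line: name --argument value ..., lists and objects as JSON in quotes. jog_arm: Moves the arm, as the interface text tells. Its arguments: {"type":"object","properties":{"plan":{"type":"string"},"squeeze":{"type":"number"}},"required":["plan"]}

```bash
ls; mkdir -p pics; python3 - <<'E'
from workcell import env, eyes, workorder, find_in, silhouettes
import cv2
print(env.read_state())
for n in ("scene","top"):
    cv2.imwrite(f"pics/{n}0.png",eyes.camera(n)[:,:,::-1]); c=eyes.calibration(n);print(n,c)
    for l in ["pot","clamp","clamp_grip","lid","mat","cradle"]:
        try: print(n,l,[(r['at'],r['conf']) for r in find_in(n,l)])
        except Exception as e: print(l,e)
E
```

```text
pics
{'t': 0.0, 'joint_pos': array([ 6.49615627e+01,  1.24769189e+01,  9.25306596e+01,  6.00162807e-04,
        7.51318518e+01, -6.42802990e+00]), 'qvel': array([-0.10309384,  0.04539354, -0.02217921,  0.06807163, -0.01688801,
       -0.06591564]), 'tau': array([ 5.30179223e-04, -3.96839583e+01, -3.03858590e+01, -6.75696128e-05,
        9.69542947e-03,  6.75519800e-06]), 'tcp_pos': array([0.19908782, 0.59160165, 0.24394661]), 'eef_rot': array([ 173.3337598 ,   89.86056839, -115.27680228]), 'contact_force': array([-0.19151644,  0.08033639,  0.76242431]), 'moment': array([-0.03928564, -0.04836797,  0.01034986]), 'gripper_width': 0.08511346810969068}
scene {'intrinsics': array([[618.54045277,   0.        , 319.26506918],
       [  0.        , 618.54045277, 237.670723  ],
       [  0.        ,   0.        ,   1.        ]]), 'eye': array([ 1.23956001, -0.98605587,  1.19488402]), 'rotation': array([-132.5533309 ,   -0.89145777,   34.88825018])}
scene pot [([0.617, 0.1467, 0.0481], 0.73)]
scene clamp [([0.8167, 0.0208, 0.0049], 0.75), ([0.4968, 0.2107, 0.1129], 0.57)]
scene clamp_grip [([0.
[... 206 characters left out ...]
{'intrinsics': array([[602.13245955,   0.        , 317.2829317 ],
       [  0.        , 602.13245955, 234.92129945],
       [  0.        ,   0.        ,   1.        ]]), 'eye': array([3.73101260e-01, 2.11433262e-04, 1.81249717e+00]), 'rotation': array([-173.88825612,    0.74976305,  -91.47365501])}
top pot [([0.4955, 0.208, 0.079], 0.71), ([0.8105, 0.0295, 0.0058], 0.36)]
top clamp [([0.4857, 0.2154, 0.1301], 0.47)]
top clamp_grip [([0.488, 0.216, 0.1311], 0.51), ([0.4964, 0.21, 0.0802], 0.19)]
top lid [([0.6039, 0.2012, 0.0815], 0.62), ([0.4748, -0.4351, 0.1029], 0.46)]
top mat [([0.6025, -0.2211, 0.0109], 0.56)]
top cradle [([0.8297, 0.2035, 0.0141], 0.85), ([0.5757, -0.003, 0.0098], 0.6)]
```

View pics/scene0.png

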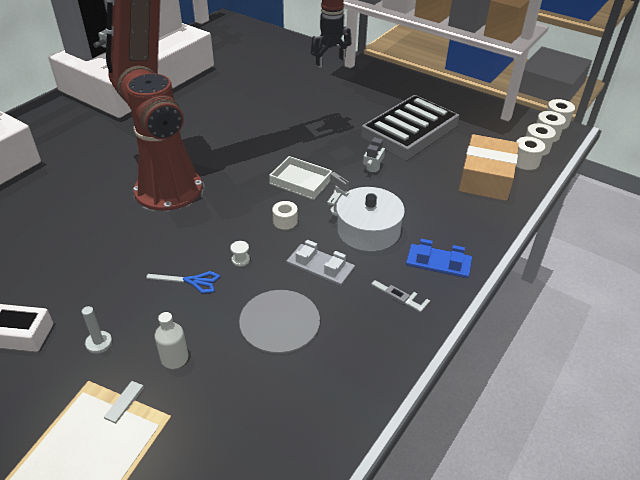

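View pics/top0.png

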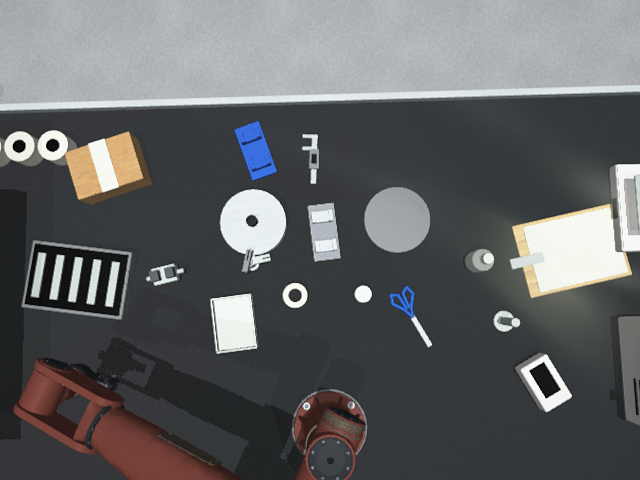

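The top view shows the grey cradle at (325,232) with white saddle blocks. The blue look-alike is at (255,150), the pot with its lid at (252,221), the clamp at (252,262) and the mat at (397,219). The grey cradle fits the description, so next I'll enlarge crops and measure.

```bash
cat > h.py <<'E'
import numpy as np, cv2
from scipy.spatial.transform import Rotation as R
from workcell import env, eyes, workorder, find_in, silhouettes
C={n:eyes.calibration(n) for n in("scene","top")}
def Rm(n): return R.from_euler('xyz',C[n]['rotation'],degrees=True).as_matrix()
def proj(n,P):
    P=np.atleast_2d(P); c=(P-C[n]['eye'])@Rm(n); p=c@C[n]['intrinsics'].T; return p[:,:2]/p[:,2:]
def unproj(n,uv,z):
    uv=np.atleast_2d(np.asarray(uv,float)); d=np.c_[uv,np.ones(len(uv))]@np.linalg.inv(C[n]['intrinsics']).T@Rm(n).T
    e=C[n]['eye']; return e+d*((z-e[2])/d[:,2:])
def crop(img,u0,v0,u1,v1,s): return cv2.resize(img[v0:v1,u0:u1,::-1],None,fx=s,fy=s,interpolation=cv2.INTER_CUBIC)
E
python3 - <<'E'
from h import *
t=eyes.camera("top");s=eyes.camera("scene")
a=crop(t,235,235,285,285,8);b=crop(s,310,165,370,215,8)
cv2.imwrite("pics/c1.png",a);cv2.imwrite("pics/c2.png",b)
cv2.imwrite("pics/c3.png",np.hstack([crop(t,295,190,355,270,6),crop(s,280,230,360,290,5)[:480] if 0 else np.zeros((480,1,3),np.uint8)]))
cv2.imwrite("pics/c4.png",crop(s,280,230,360,290,8))
np.save("t.npy",t);np.save("s.npy",s)
for n,img in(("top",t),("scene",s)):
  for l,z in(("lid",.081),("mat",.012),("cradle",.012),("clamp",.127)):
    for r in silhouettes(n,l):
      m=r["pixels"].astype(np.uint8);vs,us=np.nonzero(m)
      k=max(cv2.findContours(m,0,1)[0],key=len)
      print(n,l,round(r["conf"],2),m.sum(),us.min(),us.max(),vs.min(),vs.max(), end=' ')
      if len(k)>5:
        if l in("lid","mat"):
            P=unproj(n,k[:,0],z)[:,:2]; (cx,cy),rad=cv2.minEnclosingCircle(P.astype(np.float32)); print(cx,cy,rad)
        else:
            P=unproj(n,k[:,0],z)[:,:2]; print(cv2.minAreaRect(P.astype(np.float32)))
E
```

```text
top lid 0.76 3340 220 285 189 253 0.6038404107093811 0.20505650341510773 0.0967843160033226
top lid 0.19 548 390 430 286 344 0.3160199820995331 -0.24448885023593903 0.09021777659654617
top mat 0.67 3399 364 430 187 251 0.6091943979263306 -0.2223917543888092 0.1007276251912117
top mat 0.57 336 244 269 249 270 0.4929664433002472 0.2052948772907257 0.04249443858861923
top cradle 0.92 1499 308 340 202 260 ((0.5775822401046753, -0.001043509691953659), (0.1707739233970642, 0.08048306405544281), 5.46400260925293)
top cradle 0.64 1452 236 275 121 178 ((0.8347150683403015, 0.2019609659910202), (0.1734597235918045, 0.08251381665468216), 18.036338806152344)
top clamp 0.72 146 243 252 249 270 ((0.48997071385383606, 0.21457421779632568), (0.020375218242406845, 0.06121480092406273), 79.78392791748047)
scene lid 0.72 2344 337 404 188 231 0.6065024137496948 0.2051398605108261 0.09785401821136475
scene lid 0.57 572 147 218 271 292 0.3728705048561096 -0.30600517988204956 0.08906614035367966
scene mat 0.67 4071 240 319 290 354 0.610103189945221 -0.2228793501853943 0.10286398231983185
scene mat 0.41 610 371 429 280 311 0.8056504726409912 0.033982522785663605 0.07972157746553421
scene mat 0.32 1356 155 187 312 369 0.4352210760116577 -0.4190027117729187 0.0896391049027443
scene cradle 0.93 1578 407 471 240 276 ((0.8296141624450684, 0.21177023649215698), (0.17033018171787262, 0.12175965309143066), 19.574552536010742)
scene cradle 0.92 1575 287 353 240 285 ((0.5787050724029541, 0.00814010202884674), (0.1728842705488205, 0.11091724783182144), 4.356348037719727)
scene clamp 0.64 290 330 348 172 195 ((0.5056281685829163, 0.1995670646429062), (0.047129347920417786, 0.11170957237482071), 56.51539993286133)
```

View pics/c1.png

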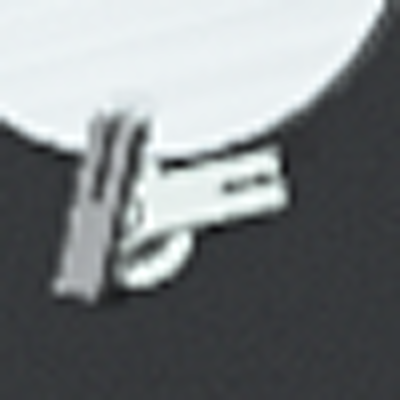

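View pics/c2.png

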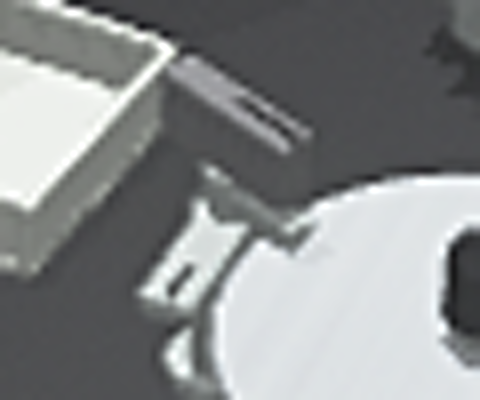

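View pics/c3.png

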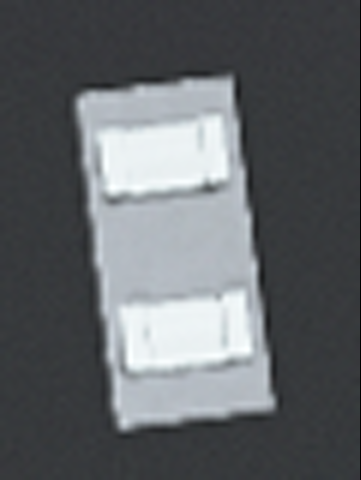

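View pics/c4.png

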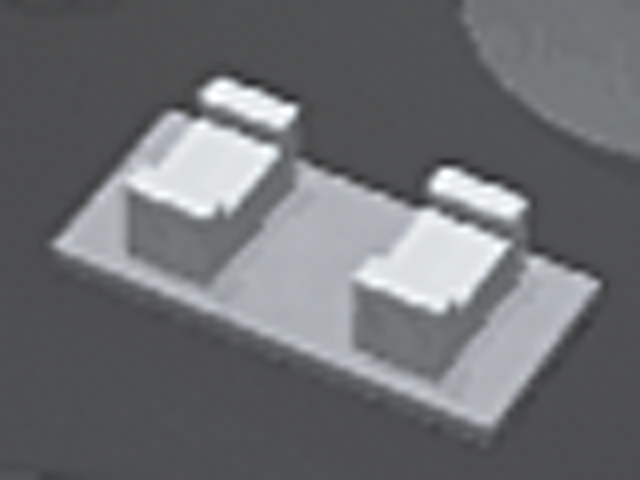

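The knob lies close to the radial direction. Its line points at the pot, and the mark tab reaches to the right in the top view, with the mark at about (266,258). I'll refine this with model overlays in both cameras.

```bash
cat >> h.py <<'E'
def rect(cx,cy,L,W,yaw,z,off=0):
    c,s=np.cos(np.radians(yaw)),np.sin(np.radians(yaw))
    q=np.array([[-L/2+off,-W/2],[L/2+off,-W/2],[L/2+off,W/2],[-L/2+off,W/2]])
    return np.c_[q@np.array([[c,s],[-s,c]])+[cx,cy],np.full(4,z)]
def circ(cx,cy,r,z):
    a=np.linspace(0,2*np.pi,60); return np.c_[cx+r*np.cos(a),cy+r*np.sin(a),0*a+z]
def over(n,img,box,s,polys):
    u0,v0,u1,v1=box; o=crop(img,*box,s).copy()
    for P,col in polys:
        p=(proj(n,P)-[u0,v0]+.5)*s-.5
        cv2.polylines(o,[np.round(p*8).astype(int).reshape(-1,1,2)],True,col,1,cv2.LINE_AA,3)
    return o
E
cat > ov.py <<'E'
from h import *
import sys
px,py,pyaw,kyaw,cx,cy=map(float,sys.argv[1:7])
t=np.load("t.npy");s=np.load("s.npy")
th=np.radians(pyaw-kyaw)*0.0019
d=lambda y:np.array([np.cos(np.radians(y)),np.sin(np.radians(y))])
mk=pyaw-np.degrees(1.25)
post=np.array([px,py])
ln=lambda a,b,y,z: np.c_[np.array([post+a*d(y),post+b*d(y)]),[z,z]]
polys=[(rect(px,py,.064,.016,kyaw,.127+th),(0,0,255)),(ln(0,.032,kyaw,.127+th),(0,255,255)),(ln(.04,.06,mk,.08),(0,255,0)),
(circ(cx,cy,.096,.081),(255,0,0)),(circ(px,py,.014,.07),(255,255,0))]
a=over("top",t,(235,235,285,285),8,polys);b=over("scene",s,(315,165,365,215),8,polys)
cv2.imwrite(sys.argv[7],np.hstack([a,b]))
E
python3 - <<'E'
from h import *
# mark from top & scene
print("mark",unproj("top",[235+246.5/8-.5,235+184.5/8-.5],.08), unproj("scene",[310+181/8-.5,165+282/8-.5],.08))
E
python3 ov.py 0.4895 0.215 -4.9 -10.2 0.604 0.205 pics/o1.png
```

```text
mark [[0.49752999 0.16971996 0.08      ]] [[0.49722682 0.17310838 0.08      ]]
```

View pics/o1.png

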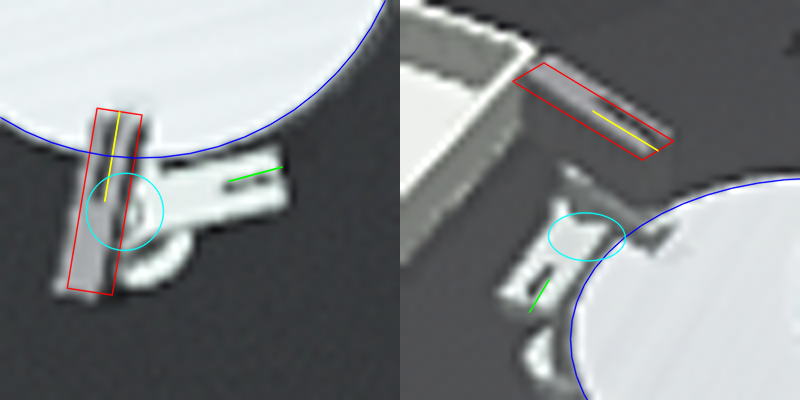

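```bash
python3 - <<'E'
from h import *
t=np.load("t.npy");s=np.load("s.npy")
a=cv2.resize(t[245:275,238:273,::-1],None,fx=16,fy=16,interpolation=cv2.INTER_NEAREST)
b=cv2.resize(s[168:204,325:355,::-1],None,fx=13,fy=13,interpolation=cv2.INTER_NEAREST)
o=np.zeros((480,560+390,3),np.uint8);o[:,:560]=a;o[:468,560:]=b
cv2.imwrite("pics/n1.png",cv2.resize(o,None,fx=.84,fy=.84))
E
python3 ov.py 0.4895 0.2175 -4.9 -13.5 0.605 0.205 pics/o2.png
```

```text
(no output)
```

View pics/n1.png

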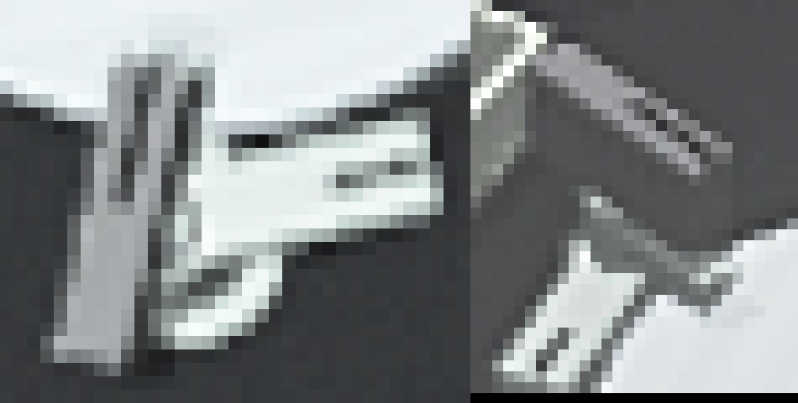

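View pics/o2.png

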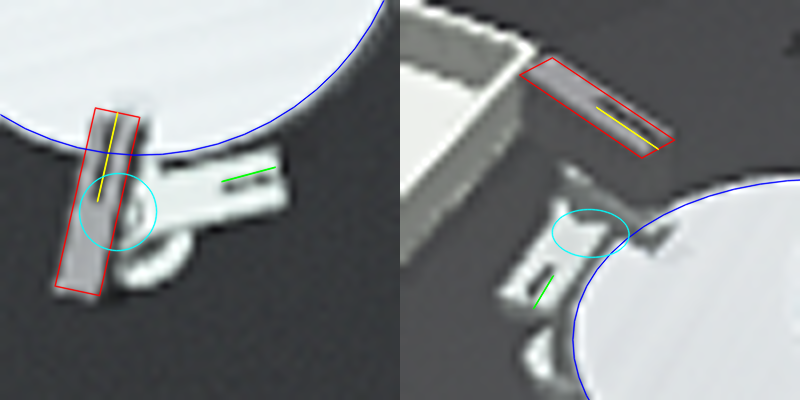

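```bash
python3 - <<'E'
from h import *
e=lambda x,y:[238+x/13.44-.5,245+y/13.44-.5]
K=unproj("top",[e(85,366),e(140,60),e(114,210)],.1273)[:,:2];print("knob",K)
d=K[1]-K[0];print("yaw",np.degrees(np.arctan2(d[1],d[0])),np.linalg.norm(d))
M=unproj("top",[e(335,180),e(415,167),e(375,174),e(270,137),e(430,112),e(160,0)],.08)[:,:2];print("mark",M)
for i,j in((0,1),(3,4)):
  d=M[j]-M[i];print(np.degrees(np.arctan2(d[1],d[0])),np.linalg.norm(d))
for k in (K.mean(0),K[2]):
  d=M[2]-k;print("mk yaw",np.degrees(np.arctan2(d[1],d[0])),np.linalg.norm(d))
f=lambda x,y:[325+(x-470)/(13*.84)-.5,168+y/(13*.84)-.5]
# scene knob ends: tl top
S=unproj("scene",[f(555,53),f(715,160)],.1273)[:,:2];print("sc knob",S,S.mean(0));d=S[1]-S[0];print(np.degrees(np.arctan2(d[1],d[0])),np.linalg.norm(d))
m=unproj("scene",[f(553,350)],.08)[0,:2];d=m-S.mean(0);print(m,np.degrees(np.arctan2(d[1],d[0])),np.linalg.norm(d))
for n in("top","scene"):
  i=np.load(n[0]+".npy").astype(int); g=i.sum(2)
  # knob black disc
  c=proj(n,[.605,.205,.11])[0]; u,v=np.round(c).astype(int)
  w=g[v-15:v+15,u-15:u+15]<250
  ys,xs=np.nonzero(w);print(n,"blk",w.sum(),xs.mean()+u-15,ys.mean()+v-15,unproj(n,[xs.mean()+u-15,ys.mean()+v-15],.11 if n=="scene" else .119))
E
```

```text
knob [[0.45598304 0.22599155]
 [0.51965533 0.21365473]
 [0.48837527 0.21951346]]
yaw -10.965467882125413 0.06485644110779705
mark [[0.49679722 0.1780735 ]
 [0.49913508 0.16083569]
 [0.4978586  0.16945655]
 [0.50642226 0.19190353]
 [0.51088674 0.15740814]
 [0.53661129 0.21516063]]
-82.2764549729393 0.017395619543396888
-82.62563795109483 0.03478309317941373
mk yaw -78.90793625232702 0.05122019196963044
mk yaw -79.2723983059446 0.05094730291568329
sc knob [[0.45899278 0.22808511]
 [0.51849875 0.21409236]] [0.48874576 0.22108874]
-13.23262307727114 0.06112902464554939
[0.49666693 0.17381406] -80.48809441414672 0.047933699880647516
top blk 91 251.45054945054943 220.6153846153846 [[0.60088065 0.20357151 0.119     ]]
scene blk 194 371.13917525773195 195.17525773195877 [[0.59457024 0.22326583 0.11      ]]
```

```bash
cat >> h.py <<'E'
def st():
    s=env.read_state(); M=R.from_euler('xyz',s['eef_rot'],degrees=True).as_matrix()
    z=M[:,2]
    print("t",round(float(s['t']),2),"tcp",s['tcp_pos'].round(4),"down",M[:,0].round(3),"jawyaw",round(float(np.degrees(np.arctan2(z[1],z[0]))),2),"q",s['joint_pos'].round(1),"F",s['contact_force'].round(1),"w",round(float(s['gripper_width']),4))
    return s
E
python3 -c "
from h import *
st()"
```

```text
t 1.2 tcp [0.1994 0.5923 0.2453] down [ 0. -0. -1.] jawyaw 71.39 q [65.  12.4 92.4 -0.  75.1 -6.4] F [ 0.3 -0.4  0.1] w 0.0854
```

Emit:
jog_arm --plan "0 0 6.6 10 -12.9 0 6; 0 0 6.6 20 -25.8 0 6; 0 0 6.6 28.9 -37.2 0 6; 0 0 6.6 28.9 -37.2 0 6;0 0 6.6 28.9 -37.2 0 6;0 0 6.6 28.9 -37.2 0 6;0 0 6.6 28.9 -37.2 0 6;0 0 6.6 28.9 -37.2 0 6;0 0 6.6 28.9 -37.2 0 6;0 0 6.6 28.9 -37.2 0 6;0 0 6.6 28.9 -37.2 0 6;0 0 6.6 28.9 -37.2 0 6;0 0 6.6 28.9 -37.2 0 6;0 0 6.6 28.9 -37.2 -4 6; 0 0 6.6 28.9 -37.2 -8 6; 0 0 6.6 28.9 -37.2 -8 6; 0 0 6.6 28.9 -37.2 -8 6" --squeeze 25

```text
t: 2.62
tcp_pos: [0.4852, 0.2206, 0.1627]
eef_rot: [115.2, 89.6, -166.7]
contact_force: [0.7, 0.8, 1.3]
gripper_width: 0.0603
```

```bash
python3 - <<'E'
from h import *
st()
t=eyes.camera("top");s=eyes.camera("scene")
np.save("t1.npy",t);np.save("s1.npy",s)
cv2.imwrite("pics/a1.png",np.hstack([crop(t,210,215,310,315,4),crop(s,290,120,390,220,4)]))
E
```

```text
t 2.62 tcp [0.4852 0.2206 0.1627] down [-0.007 -0.002 -1.   ] jawyaw 78.06 q [ 16.9   6.6 108.6   0.   65.3 -61.2] F [0.7 0.8 1.3] w 0.0603
```

View pics/a1.png

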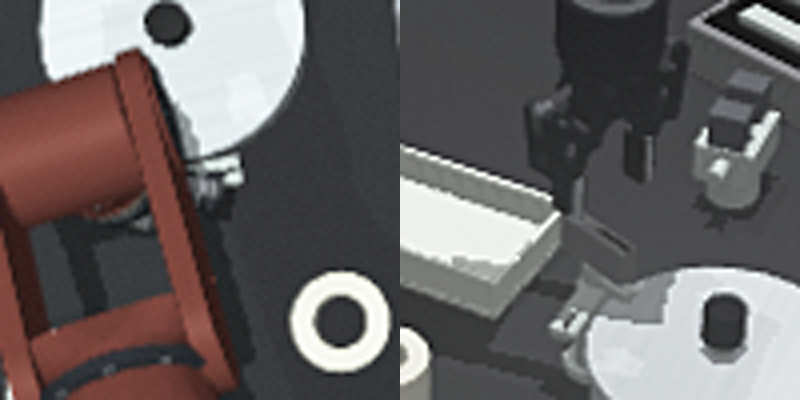

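Emit:
jog_arm --plan "0 0 0 0 0 -2 6; 0 0 0 0 0 -4 6; 0 0 0 0 0 -4.8 6; 0 0 0 0 0 -4.8 6; 0 0 0 0 0 -4.8 1.2; 0 0 0 0 0 -4.8 1.2;0 0 0 0 0 -4.8 1.2;0 0 0 0 0 -4.8 1.2;0 0 0 0 0 -4.8 1.2;0 0 0 0 0 -4.8 1.2;0 0 0 0 0 -4.8 1.2" --squeeze 25

```text
t: 3.63
tcp_pos: [0.4895, 0.2192, 0.1193]
eef_rot: [-132.6, 89.8, -54.5]
contact_force: [-1.6, -4.5, 5.0]
gripper_width: 0.0156
```

```bash
python3 - <<'E'
from h import *
print(st()['moment'])
s=eyes.camera("scene")
cv2.imwrite("pics/a2.png",crop(s,290,120,390,220,5))
E
```

```text
t 3.63 tcp [0.4895 0.2192 0.1193] down [ 0.002 -0.003 -1.   ] jawyaw 78.03 q [ 16.7  10.1 110.   -0.2  59.9 -61.2] F [-1.6 -4.5  5. ] w 0.0156
[-0.73375723  0.25055245 -0.01650542]
```

View pics/a2.png

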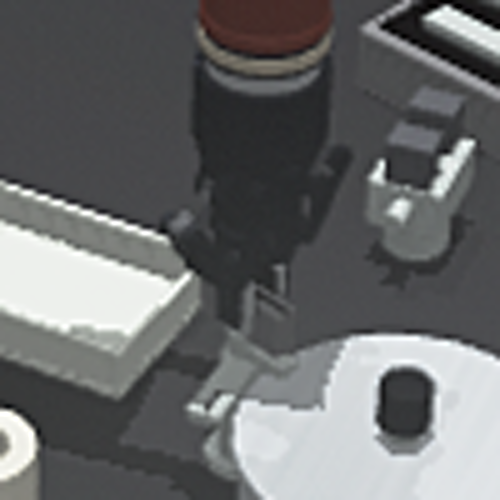

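Emit:
jog_arm --plan "0 0 -3 0 0 0.01 1.2; 0 0 -8 0 0 0.03 1.2; 0 0 -13 0 0 0.05 1.2; 0 0 -18 0 0 0.06 1.2; 0 0 -23 0 0 0.08 1.2; 0 0 -28 0 0 0.1 1.2; 0 0 -33 0 0 0.11 1.2; 0 0 -38 0 0 0.13 1.2; 0 0 -43 0 0 0.15 1.2; 0 0 -48 0 0 0.16 1.2; 0 0 -53 0 0 0.18 1.2; 0 0 -58 0 0 0.2 1.2; 0 0 -63 0 0 0.22 1.2; 0 0 -67.5 0 0 0.23 1.2; 0 0 -67.5 0 0 0.23 1.2; 0 0 -67.5 0 0 0.23 1.2; 0 0 -67.5 0 0 0.23 1.2"

```text
t: 5.1
tcp_pos: [0.4878, 0.2172, 0.1214]
eef_rot: [-123.5, 89.6, -112.9]
contact_force: [-6.5, -10.1, 11.5]
gripper_width: 0.0154
```

```bash
python3 - <<'E'
from h import *
print(st()['moment'])
t=eyes.camera("top");s=eyes.camera("scene")
cv2.imwrite("pics/a3.png",np.hstack([crop(t,235,235,285,285,8),crop(s,315,165,365,215,8)]))
E
```

```text
t 5.1 tcp [0.4878 0.2172 0.1214] down [-0.003 -0.007 -1.   ] jawyaw 10.56 q [ 16.7   9.8 110.   -0.4  60.5   6.3] F [ -6.5 -10.1  11.5] w 0.0154
[-1.69781913  0.91626741 -0.062992  ]
```

View pics/a3.png

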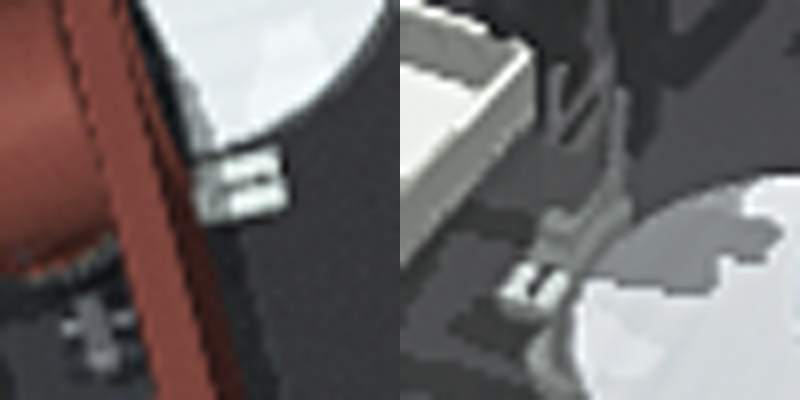

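Emit:
jog_arm --plan "0 0 0 0 0 0 5; 0 0 0 0 0 0 5; 0 0 0 0 0 0 5; 0 0 0 0 0 0 5; 0 0 0 0 0 2 5; 0 0 0 0 0 5 5; 0 0 0 0 0 9 5; 0 0 0 4 -4 9 5; 0 0 0 7 -7 9 5; 0 0 0 10 -10 9 5; 0 0 0 11 -14 9 5; 0 0 0 11 -18 9 5; 0 0 0 11 -22 9 5; 0 0 0 11 -26 9 5;  0 0 0 11 -30 9 5;  0 0 0 11 -30 9 5"

```text
t: 6.53
tcp_pos: [0.5986, -0.0859, 0.2096]
eef_rot: [-91.1, 89.8, -80.9]
contact_force: [0.1, 0.7, -0.1]
gripper_width: 0.0497
```

```bash
python3 - <<'E'
from h import *
st()
t=eyes.camera("top");s=eyes.camera("scene")
np.save("t.npy",t);np.save("s.npy",s)
cv2.imwrite("pics/a4.png",np.hstack([crop(t,235,235,285,285,8),crop(s,315,165,365,215,8)]))
cv2.imwrite("pics/a4f.png",t[:,:,::-1])
E
python3 ov.py 0.4885 0.220 -7.7 -79.3 0.605 0.205 pics/o3.png
```

```text
t 6.53 tcp [ 0.5986 -0.0859  0.2096] down [ 0.001 -0.004 -1.   ] jawyaw 10.2 q [-14.7  11.8  97.2  -0.2  71.  -24.9] F [ 0.1  0.7 -0.1] w 0.0497
```

View pics/a4.png

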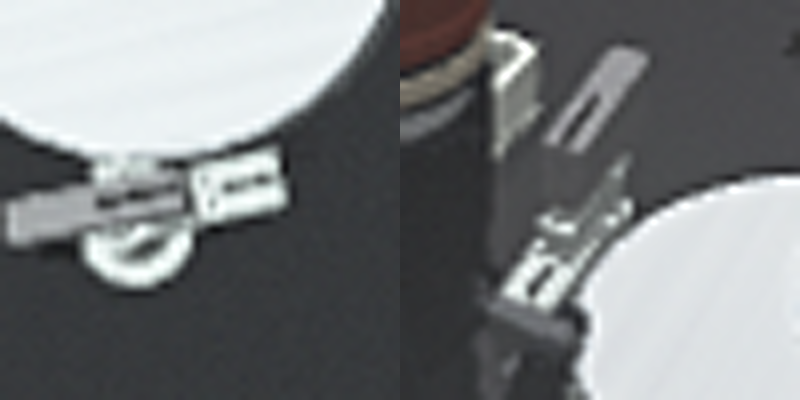

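View pics/o3.png

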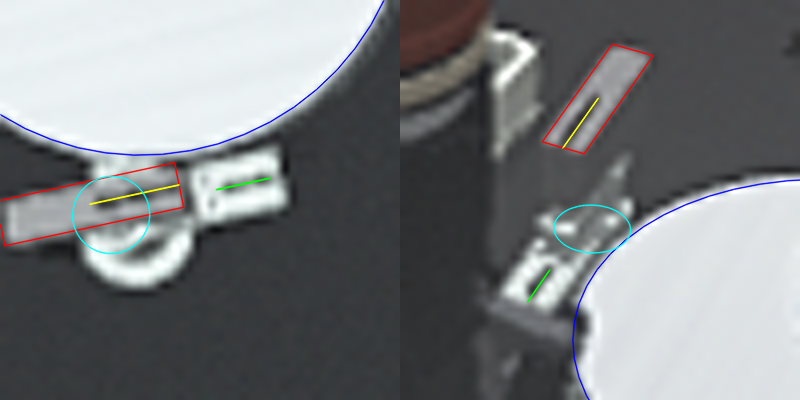

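View pics/a4f.png

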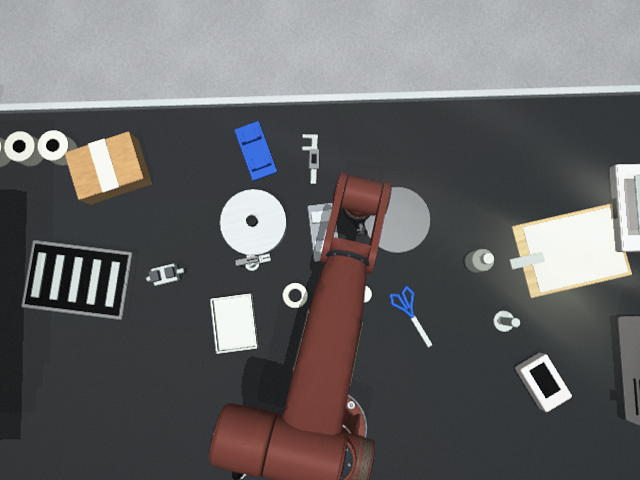

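```bash
python3 - <<'E'
from h import *
from scipy.optimize import least_squares, minimize
# rectified views, axis: mark direction
for n in("top","scene"):
  img=np.load(n[0]+".npy")
  outs=[]
  for z in(.1293,.08):
    g=np.arange(-.045,.045,.0003); X,Y=np.meshgrid(g,g) # X right -> -y ; rows -> -x
    P=np.c_[(.4885+.005-Y.ravel()),(.205-X.ravel()),np.full(X.size,z)]
    m=proj(n,P).astype(np.float32).reshape(*X.shape,2)
    outs.append(cv2.remap(img,m[...,0],m[...,1],cv2.INTER_LINEAR)[:,:,::-1])
  cv2.imwrite(f"pics/r_{n}.png",np.hstack(outs))
E
```

```text
(no output)
```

View pics/r_top.png

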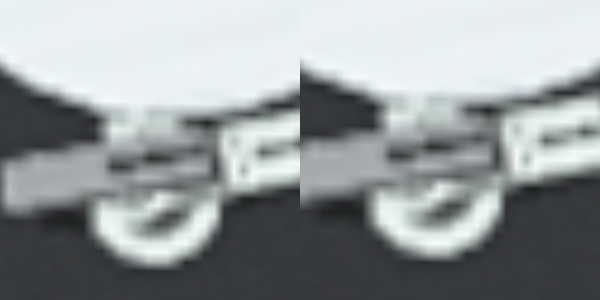

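View pics/r_scene.png

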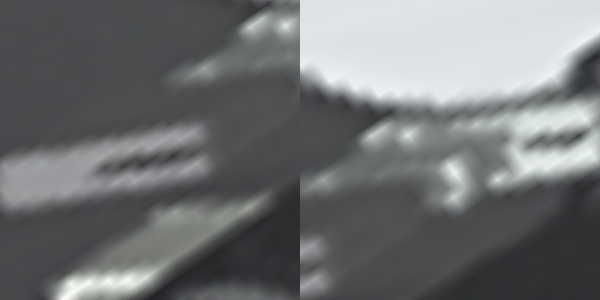

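The knob's line now points along the tab at the engraved line, within about 2° in both views. Next is the lid.

Emit:
jog_arm --plan "0 0 0 0.1 4 0 6.5; 0 0 0 0.2 8 0 6.5; 0 0 0 0.3 12 0 6.5; 0 0 0 0.5 16 0 6.5; 0 0 0 0.6 20 0 6.5; 0 0 0 0.7 24 0 6.5; 0 0 0 0.7 27 0 6.5; 0 0 0 0.7 28.5 0 6.5; 0 0 0 0.7 28.5 -2 6.5; 0 0 0 0.7 28.5 -4 6.5; 0 0 0 0.7 28.5 -6 6.5; 0 0 0 0.7 28.5 -6 6.5; 0 0 0 0.7 28.5 -6 6.5"

```text
t: 7.72
tcp_pos: [0.6036, 0.2058, 0.1479]
eef_rot: [-179.6, 89.8, -169.0]
contact_force: [-0.3, 0.8, 0.4]
gripper_width: 0.065
```

```bash
python3 - <<'E'
from h import *
st()
t=eyes.camera("top");s=eyes.camera("scene")
cv2.imwrite("pics/a5.png",np.hstack([crop(t,210,180,290,260,5),crop(s,320,130,400,210,5)]))
E
```

```text
t 7.72 tcp [0.6036 0.2058 0.1479] down [-0.004 -0.001 -1.   ] jawyaw 10.55 q [12.5 19.5 94.7  0.  66.1  2. ] F [-0.3  0.8  0.4] w 0.065
```

View pics/a5.png

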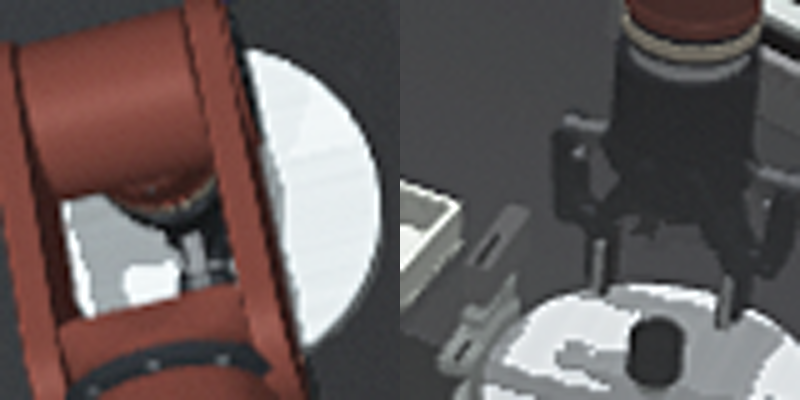

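```bash
python3 - <<'E'
from h import *
s=np.load("s.npy");t=np.load("t.npy")
polys=[(circ(.605,.205,.016,.121),(0,0,255)),(circ(.605,.205,.016,.093),(0,255,255)),(circ(.605,.205,.096,.081),(255,0,0))]
cv2.imwrite("pics/o4.png",np.hstack([over("top",t,(215,185,290,260),5,polys),over("scene",s,(333,175,408,250),5,polys)]))
for p in ([.605,.205,.121],): print(proj("scene",p),proj("top",p))
E
```

```text
[[371.21080102 196.78770799]] [[250.84168219 219.09815001]]
```

View pics/o4.png

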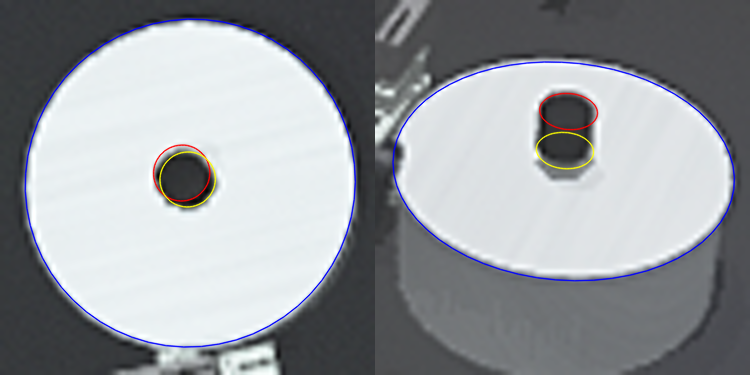

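Emit:
jog_arm --plan "0 0 0 0 0 -2 6.5; 0 0 0 0 0 -4 6.5; 0 0 0 0 0 -4.7 6.5; 0 0 0 0 0 -4.7 6.5; 0 0 0 0 0 -4.7 2.6; 0 0 0 0 0 -4.7 2.6; 0 0 0 0 0 -4.7 2.6; 0 0 0 0 0 -4.7 2.6; 0 0 0 0 0 -4.7 2.6; 0 0 0 0 0 -4.7 2.6; 0 0 0 0 0 -4.7 2.6" --squeeze 60

```text
t: 8.73
tcp_pos: [0.6054, 0.2054, 0.1048]
eef_rot: [-170.9, 90.0, -160.4]
contact_force: [-3.8, -0.5, 5.1]
gripper_width: 0.0308
```

Emit:
jog_arm --plan "0 0 0 0 0 0.3 2.6; 0 0 0 0 0 0.8 2.6; 0 0 0 0 0 1.5 2.6; 0 0 0 0 0 2.5 2.6; 0 0 0 0 0 4 2.6; 0 0 0 0 0 5.5 2.6; 0 0 0 0 0 7 2.6; 0 0 0 0 0 8 2.6; 0 0 0 0 0 8 2.6"

```text
t: 9.48
tcp_pos: [0.6078, 0.2059, 0.1867]
eef_rot: [2.1, 89.6, 12.6]
contact_force: [0.6, 0.7, -3.5]
gripper_width: 0.0305
```

```bash
python3 - <<'E'
from h import *
st()
s=eyes.camera("scene");t=eyes.camera("top")
cv2.imwrite("pics/a6.png",np.hstack([crop(s,290,100,430,240,4),crop(t,190,150,330,290,3)[:560] if 0 else crop(s,0,0,1,140,4)]))
E
```

```text
t 9.48 tcp [0.6078 0.2059 0.1867] down [ 0.007  0.002 -1.   ] jawyaw 10.49 q [12.4 17.2 93.2  0.  69.3  2. ] F [ 0.6  0.7 -3.5] w 0.0305
```

View pics/a6.png

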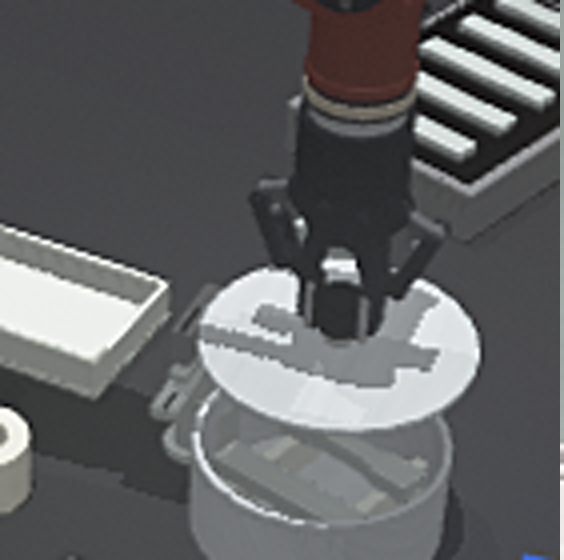

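Emit:
jog_arm --plan "0 0 0 0 -1 0 2.6; 0 0 0 0 -3 0 2.6; 0 0 0 0 -6 0 2.6; 0 0 0 0.1 -9 0 2.6; 0 0 0 0.1 -12 0 2.6; 0 0 0 0.1 -15 0 2.6; 0 0 0 0.2 -18 0 2.6; 0 0 0 0.2 -21 0 2.6; 0 0 0 0.2 -24 0 2.6; 0 0 0 0.3 -27 0 2.6; 0 0 0 0.3 -30 0 2.6; 0 0 0 0.4 -33 0 2.6; 0 0 0 0.4 -36 -1 2.6; 0 0 0 0.45 -39 -3 2.6; 0 0 0 0.45 -41 -5 2.6; 0 0 0 0.45 -42.2 -7 2.6; 0 0 0 0.45 -42.8 -9 2.6; 0 0 0 0.45 -42.8 -10.5 2.6; 0 0 0 0.45 -42.8 -11 2.6; 0 0 0 0.45 -42.8 -11 2.6"

```text
t: 11.25
tcp_pos: [0.6074, -0.2213, 0.0693]
eef_rot: [141.4, 89.6, 151.9]
contact_force: [0.3, 0.3, -4.9]
gripper_width: 0.0304
```

```bash
python3 - <<'E'
from h import *
st()
s=eyes.camera("scene");t=eyes.camera("top")
np.save("t.npy",t);np.save("s.npy",s)
st()
def P(lz,x,y): return [(circ(x,y,.096,lz+.014),(0,0,255)),(circ(.6095,-.2226,.1,.012),(0,255,0))]
o=P(.034,.6095,-.2226)
cv2.imwrite("pics/o5.png",np.hstack([over("top",t,(350,170,450,270),4,o),over("scene",s,(230,260,330,360),4,o)]))
E
```

```text
t 11.25 tcp [ 0.6074 -0.2213  0.0693] down [-0.006  0.003 -1.   ] jawyaw 10.49 q [-26.2  26.1  95.2   0.   59.  -36.7] F [ 0.3  0.3 -4.9] w 0.0304
t 11.35 tcp [ 0.6102 -0.2221  0.0729] down [ 0.  0. -1.] jawyaw 10.54 q [-26.2  26.   95.    0.   59.  -36.7] F [ 0.5 -0.  -4.7] w 0.0307
```

View pics/o5.png

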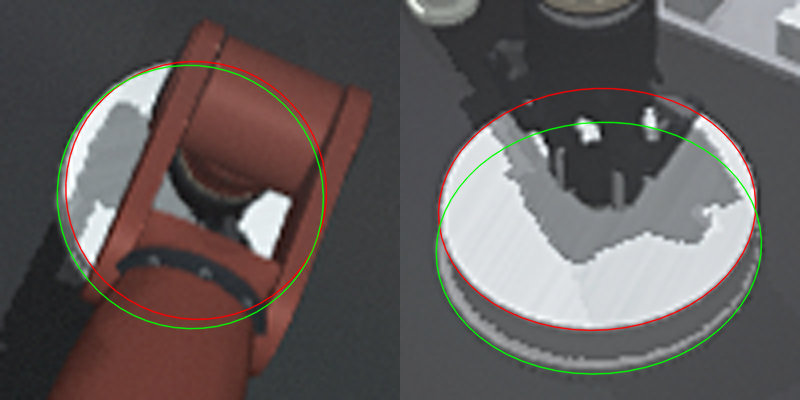

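```bash
python3 - <<'E'
from h import *
t=np.load("t.npy");s=np.load("s.npy")
o=[(circ(.6095,-.2226,.096,.048),(0,0,255))]
cv2.imwrite("pics/o6.png",over("top",t,(358,180,398,240),10,o))
E
```

```text
(no output)
```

View pics/o6.png

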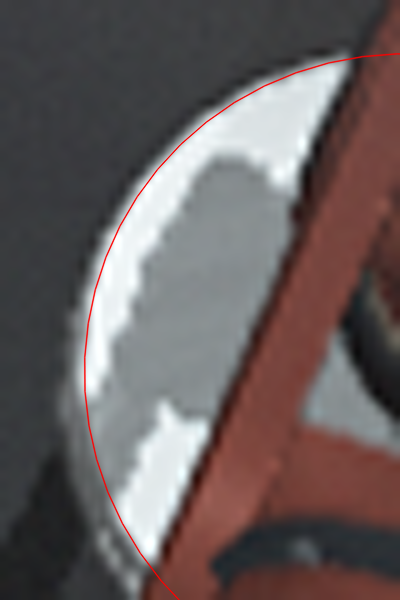

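Emit:
jog_arm --plan "0 0 0 0 -0.1 -0.6 2.6; 0 0 0 0 -0.1 -1.2 2.6; 0 0 0 0 -0.1 -1.6 2.6; 0 0 0 0 -0.1 -1.8 2.6; 0 0 0 0 -0.1 -2.0 2.6; 0 0 0 0 -0.1 -2.1 2.6;  0 0 0 0 -0.1 -2.1 2.6; 0 0 0 0 -0.1 -2.1 2.6"

```text
t: 12.02
tcp_pos: [0.61, -0.2237, 0.0517]
eef_rot: [-39.1, 90.0, -28.6]
contact_force: [0.0, -0.3, -5.2]
gripper_width: 0.0304
```

```bash
python3 - <<'E'
from h import *
st()
E
```

```text
t 12.02 tcp [ 0.61   -0.2237  0.0517] down [ 0. -0. -1.] jawyaw 10.49 q [-26.3  27.7  95.2  -0.   57.1 -36.8] F [ 0.  -0.3 -5.2] w 0.0304
```

Emit:
jog_arm --plan "0 0 0 0 0 -0.05 2.6; 0 0 0 0 0 -0.1 2.6; 0 0 0 0 0 -0.15 2.6; 0 0 0 0 0 -0.2 2.6; 0 0 0 0 0 -0.2 2.6"

```text
t: 12.43
tcp_pos: [0.6101, -0.2238, 0.05]
eef_rot: [-59.8, 90.0, -49.3]
contact_force: [-0.1, -0.4, -3.9]
gripper_width: 0.0306
```

Force is starting to unload, so the lid is touching the mat. A little more, then release.

Emit:
jog_arm --plan "0 0 0 0 0 -0.04 2.6; 0 0 0 0 0 -0.08 2.6; 0 0 0 0 0 -0.08 2.6"

```text
t: 12.68
tcp_pos: [0.6101, -0.2237, 0.0499]
eef_rot: [-75.7, 90.0, -65.2]
contact_force: [-2.8, 1.4, 3.6]
gripper_width: 0.0304
```

Emit:
jog_arm --plan "0 0 0 0 0 0 3.6; 0 0 0 0 0 0 5; 0 0 0 0 0 0 6; 0 0 0 0 0 0 6; 0 0 0 0 0 0 6; 0 0 0 0 0 2 6; 0 0 0 0 0 5 6; 0 0 0 0 0 9 6; 0 0 0 0 0 13 6; 0 0 0 -2 4 16 6; 0 0 0 -4 8 16 6; 0 0 0 -4 12 16 6; 0 0 0 -4 16 16 6; 0 0 0 -4 16 16 6; 0 0 0 -4 16 16 6"

```text
t: 13.93
tcp_pos: [0.5697, -0.0609, 0.209]
eef_rot: [23.2, 90.0, 34.0]
contact_force: [0.2, -0.5, 0.4]
gripper_width: 0.0597
```

```bash
python3 - <<'E'
from h import *
st()
s=eyes.camera("scene");t=eyes.camera("top")
np.save("t.npy",t);np.save("s.npy",s)
o=[(circ(.6095,-.2226,.096,.026),(0,0,255)),(circ(.6095,-.2226,.1,.012),(0,255,0))]
cv2.imwrite("pics/o7.png",np.hstack([over("top",t,(350,170,450,270),4,o),over("scene",s,(230,260,330,360),4,o)]))
cv2.imwrite("pics/o8.png",np.hstack([crop(t,215,185,290,260,5),crop(s,333,175,408,250,5)]))
for n in("top","scene"):
  for l in("waisted_bar","plain_bar"):
    print(n,l,[(r['at'],r['conf']) for r in find_in(n,l)])
    for r in silhouettes(n,l):
      m=r["pixels"].astype(np.uint8);k=max(cv2.findContours(m,0,1)[0],key=len)
      P=unproj(n,k[:,0],.052)[:,:2]; print(round(r['conf'],2),m.sum(),cv2.minAreaRect(P.astype(np.float32)),np.argwhere(m)[:,::-1].mean(0))
E
```

```text
t 13.93 tcp [ 0.5697 -0.0609  0.209 ] down [ 0.001  0.    -1.   ] jawyaw 10.74 q [-13.1   8.1 101.5   0.   70.4 -23.9] F [ 0.2 -0.5  0.4] w 0.0597
top waisted_bar [([0.6075, 0.2372, 0.0525], 0.52)]
0.85 299 ((0.6114421486854553, 0.23520080745220184), (0.02729617804288864, 0.11754611134529114), 81.76286315917969) [243.33444816 219.59197324]
0.68 195 ((0.49264875054359436, 0.22423450648784637), (0.024181151762604713, 0.07510371506214142), 7.958507061004639) [247.43076923 260.14871795]
0.66 2842 ((0.5915384292602539, 0.1987760066986084), (0.2240544855594635, 0.18238002061843872), 19.81401252746582) [253.92434905 225.85397607]
top plain_bar [([0.5936, 0.1683, 0.051], 0.62), ([0.4888, 0.2155, 0.1306], 0.61)]
0.75 366 ((0.5993125438690186, 0.16977736353874207), (0.0268087200820446, 0.11958827823400497), 83.92980194091797) [265.65846995 223.75409836]
0.7 537 ((0.3265670835971832, -0.2632983922958374), (0.18068017065525055, 0.07107801735401154), 40.07025909423828) [408.3575419  308.13221601]
scene waisted_bar [([0.6153, 0.2353, 0.0535], 0.82)]
0.58 303 ((0.6132879853248596, 0.23213443160057068), (0.0345291867852211, 0.12314336001873016), 80.89738464355469) [377.17821782 211.76567657]
scene plain_bar [([0.5945, 0.1681, 0.0496], 0.87)]
0.71 328 ((0.5960779786109924, 0.16828250885009766), (0.04022372141480446, 0.11450322717428207), 82.93844604492188) [359.64634146 220.82317073]
```

View pics/o7.png

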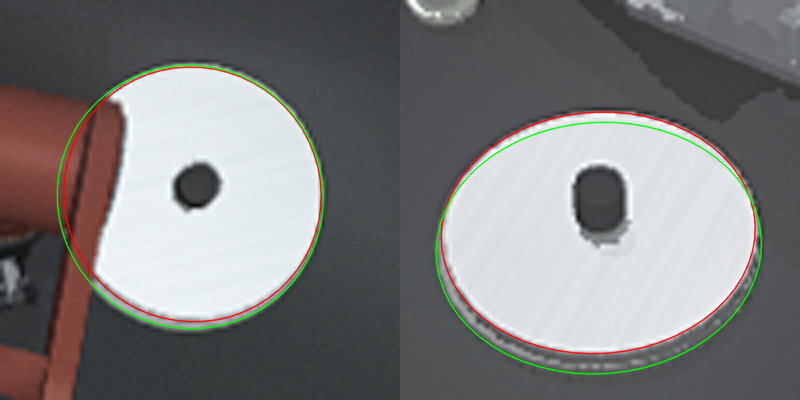

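View pics/o8.png

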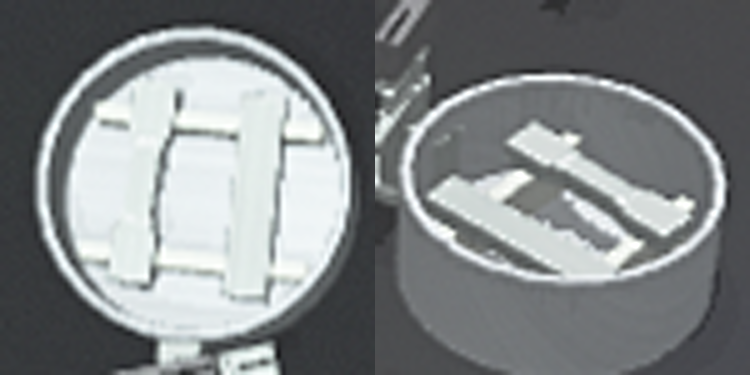

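The lid sits centred on the mat. The bar with the waist is the +y one, at top-view px (243,219), and the straight one is at (266,224). The crop confirms the narrow middle. I'll refine its pose with an overlay.

```bash
cat > bar.py <<'E'
from h import *
import sys
def barpoly(x,y,yaw,z):
    q=np.array([[-60,-13],[-28,-13],[-26,-8],[26,-8],[28,-13],[60,-13],[60,13],[28,13],[26,8],[-26,8],[-28,13],[-60,13]])/1000
    c,s=np.cos(np.radians(yaw)),np.sin(np.radians(yaw))
    return np.c_[q@np.array([[c,s],[-s,c]])+[x,y],np.full(12,z)]
E
cat > ovb.py <<'E'
from bar import *
t=np.load("t.npy");s=np.load("s.npy")
x,y,w=map(float,sys.argv[1:4])
o=[(barpoly(x,y,w,.052),(0,0,255)),(circ(.604,.205,.086,.075),(0,255,0))]
cv2.imwrite(sys.argv[4],np.hstack([over("top",t,(220,190,280,250),6,o),over("scene",s,(340,180,405,240),6,o)]))
E
python3 ovb.py .6115 .235 -8.5 pics/ob1.png
```

```text
(no output)
```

View pics/ob1.png

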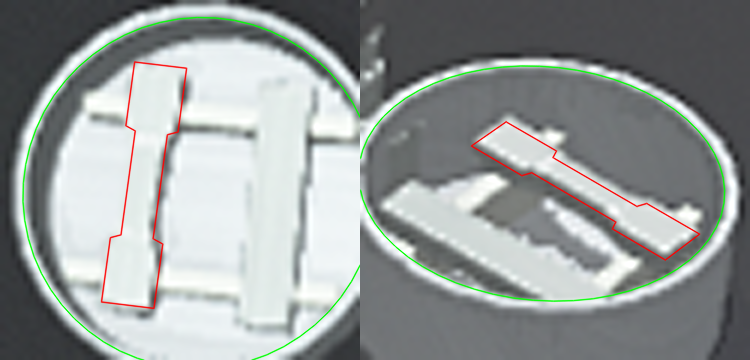

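Emit:
jog_arm --plan "0 0 7 0.4 3 0 4.2; 0 0 14 0.8 6 0 4.2; 0 0 21 1.2 9 0 4.2; 0 0 28 1.6 12 0 4.2; 0 0 35 2 15 0 4.2; 0 0 42 2.5 18 0 4.2; 0 0 49 3 21 0 4.2; 0 0 56 3.5 24 0 4.2; 0 0 63 4 27 0 4.2; 0 0 70 4.15 29 0 4.2; 0 0 71 4.15 29.9 0 4.2; 0 0 71 4.15 29.9 -3 4.2; 0 0 71 4.15 29.9 -6 4.2; 0 0 71 4.15 29.9 -8 4.2; 0 0 71 4.15 29.9 -10 4.2; 0 0 71 4.15 29.9 -10 4.2; 0 0 71 4.15 29.9 -10 4.2"

```text
t: 15.85
tcp_pos: [0.6102, 0.2342, 0.1072]
eef_rot: [118.1, 89.8, -160.6]
contact_force: [0.9, 0.2, 0.6]
gripper_width: 0.042
```

```bash
python3 - <<'E'
from h import *
st()
s=eyes.camera("scene");t=eyes.camera("top")
cv2.imwrite("pics/a9.png",np.hstack([crop(t,215,185,290,260,5),crop(s,330,150,405,225,5)]))
E
```

```text
t 15.85 tcp [0.6102 0.2342 0.1072] down [-0.004 -0.001 -1.   ] jawyaw 81.36 q [ 14.9  24.   93.5  -0.   62.7 -66.5] F [0.9 0.2 0.6] w 0.042
```

View pics/a9.png

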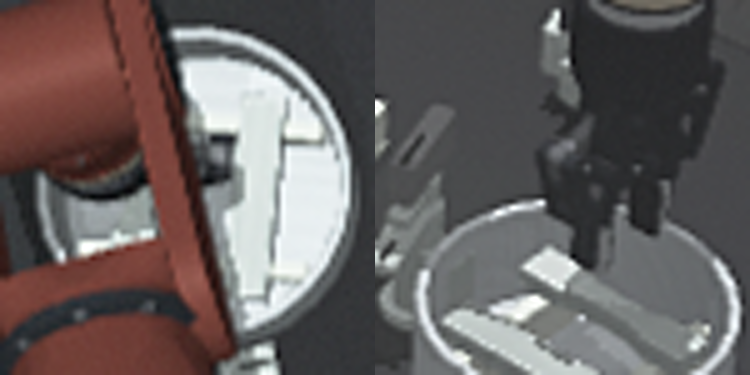

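Emit:
jog_arm --plan "0 0 0 0 0 -2 4.2; 0 0 0 0 0 -4 4.2; 0 0 0 0 0 -5.5 4.2; 0 0 0 0 0 -6.5 4.2; 0 0 0 0 0 -6.6 4.2; 0 0 0 0 0 -6.6 4.2; 0 0 0 0 0 -6.6 1.2; 0 0 0 0 0 -6.6 1.2; 0 0 0 0 0 -6.6 1.2; 0 0 0 0 0 -6.6 1.2; 0 0 0 0 0 -6.6 1.2; 0 0 0 0 0 -6.6 1.2; 0 0 0 0 0 -6.6 1.2" --squeeze 60

```text
t: 17.03
tcp_pos: [0.6129, 0.2359, 0.0446]
eef_rot: [-63.2, 89.8, 18.3]
contact_force: [-0.8, 1.3, 6.1]
gripper_width: 0.0148
```

Emit:
jog_arm --plan "0 0 0 0 0 0.4 1.2; 0 0 0 0 0 1 1.2; 0 0 0 0 0 2 1.2; 0 0 0 0 0 3.5 1.2; 0 0 0 0 0 5.5 1.2; 0 0 0 0 0 7.5 1.2; 0 0 0 0 0 9 1.2; 0 0 0 0 0 10 1.2; 0 0 0 0 0 10 1.2;0 0 0 0 0 10 1.2"

```text
t: 17.87
tcp_pos: [0.6118, 0.2354, 0.1437]
eef_rot: [-68.8, 89.9, 12.7]
contact_force: [0.7, -0.5, -2.8]
gripper_width: 0.0149
```

```bash
python3 - <<'E'
from h import *
print(st()['moment'])
s=eyes.camera("scene");t=eyes.camera("top")
np.save("s.npy",s)
cv2.imwrite("pics/a10.png",crop(s,310,120,420,220,6))
E
```

```text
t 17.87 tcp [0.6118 0.2354 0.1437] down [ 0.001  0.    -1.   ] jawyaw 81.49 q [ 14.9  21.5  92.5  -0.   65.9 -66.6] F [ 0.7 -0.5 -2.8] w 0.0149
[ 0.01679175 -0.01296695  0.02223475]
```

View pics/a10.png

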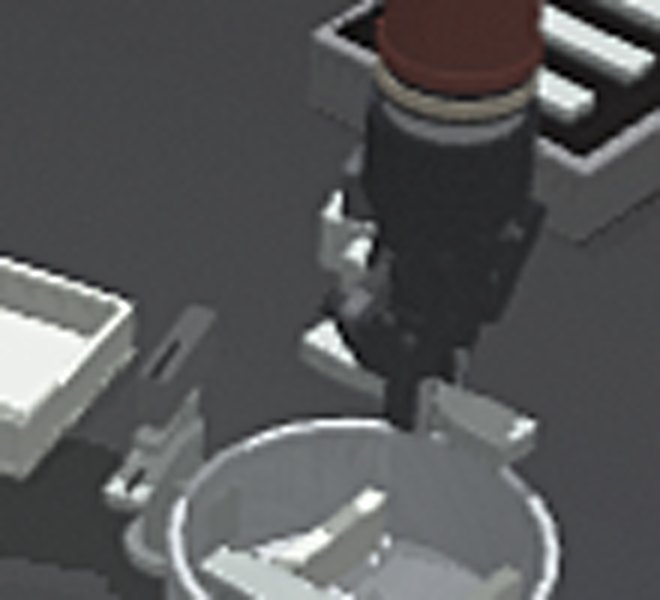

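```bash
cat > ovc.py <<'E'
from bar import *
t=eyes.camera("top");s=eyes.camera("scene")
st()
np.save("t.npy",t);np.save("s.npy",s)
x,y,w=map(float,sys.argv[1:4])
c,sn=np.cos(np.radians(w)),np.sin(np.radians(w))
G=(0,160,0)
o=[(rect(x,y,.17,.08,w,.012),(0,0,255))]
for k in(-.044,.044):
    o+=[(rect(x+k*c,y+k*sn,.032,.038,w,.035),(255,0,0))]
    for e in(.019,-.019):
        a=np.array([[k-.016,e],[k+.016,e]])@np.array([[c,sn],[-sn,c]])+[x,y]
        o.append((np.c_[a,[.045,.045]],G))
A=[over("top",t,(295,195,355,270),6,o),over("scene",s,(282,235,357,290),6,o)]
h=max(a.shape[0] for a in A);A=[np.vstack([a,np.zeros((h-a.shape[0],a.shape[1],3),np.uint8)]) for a in A]
cv2.imwrite(sys.argv[4],np.hstack(A))
for n in("top","scene"):
    b=[(barpoly(.6116,.2354,-8.5,.1515),(0,0,255))]
cv2.imwrite("pics/hb.png",np.hstack([over("top",t,(210,180,290,260),5,b),over("scene",s,(330,140,410,220),5,b)]))
E
python3 ovc.py .578 -.001 5.5 pics/oc1.png
```

```text
t 18.07 tcp [0.6102 0.235  0.1409] down [-0.003 -0.001 -1.   ] jawyaw 81.49 q [ 14.9  21.7  92.6   0.   65.9 -66.6] F [-0.4 -0.2 -3.2] w 0.0146
```

View pics/oc1.png

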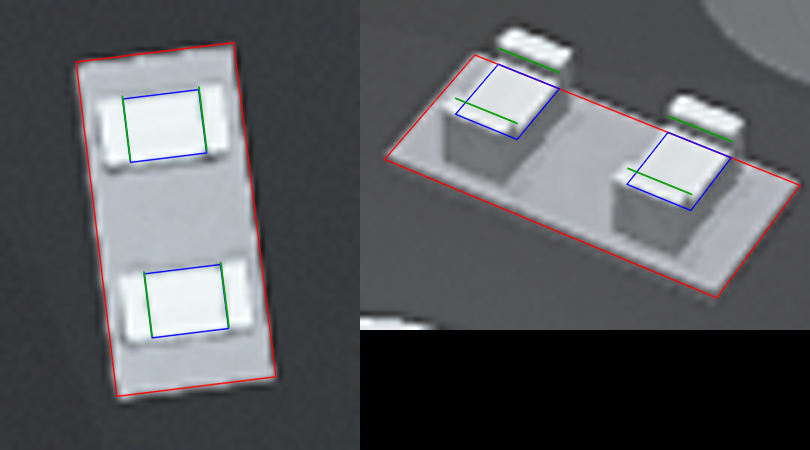

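View pics/hb.png

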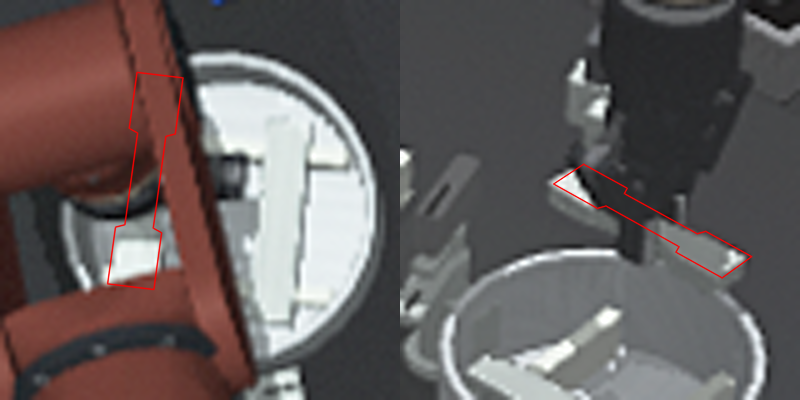

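Emit:
jog_arm --plan "0 0 0 0 -1 0 1.2; 0 0 1 -0.3 -3 0 1.2; 0 0 3 -0.7 -5.5 0 1.2; 0 0 5 -1.2 -8 0 1.2; 0 0 7 -1.6 -10.5 0 1.2; 0 0 9 -2 -13 0 1.2; 0 0 11 -2.4 -15.5 0 1.2; 0 0 13 -2.8 -18 0 1.2; 0 0 14 -3.1 -20.5 0 1.2; 0 0 14 -3.3 -22.5 0 1.2; 0 0 14 -3.4 -23.6 0 1.2; 0 0 14 -3.4 -23.6 -1.5 1.2; 0 0 14 -3.4 -23.6 -3.5 1.2; 0 0 14 -3.4 -23.6 -5.5 1.2; 0 0 14 -3.4 -23.6 -7 1.2; 0 0 14 -3.4 -23.6 -7.5 1.2; 0 0 14 -3.4 -23.6 -7.5 1.2; 0 0 14 -3.4 -23.6 -7.5 1.2"

```text
t: 19.57
tcp_pos: [0.5775, -0.0006, 0.0678]
eef_rot: [64.7, 90.0, 160.2]
contact_force: [-0.1, 0.5, -2.2]
gripper_width: 0.0143
```

```bash
python3 - <<'E'
from bar import *
st()
t=eyes.camera("top");s=eyes.camera("scene")
st()
b=[(barpoly(.5775,-.001,5.5,.077),(0,0,255)),(rect(.5775,-.001,.17,.08,5.5,.012),(0,255,0))]
cv2.imwrite("pics/p1.png",np.hstack([over("top",t,(290,190,360,270),6,b),over("scene",s,(282,215,357,295),6,b)]))
E
```

```text
t 19.57 tcp [ 0.5775 -0.0006  0.0678] down [-0.  0. -1.] jawyaw 95.5 q [  -7.    19.   105.4    0.    55.6 -102.5] F [-0.1  0.5 -2.2] w 0.0143
t 19.67 tcp [ 0.5787 -0.0007  0.0692] down [ 0.003 -0.    -1.   ] jawyaw 95.5 q [  -7.    18.9  105.3    0.    55.6 -102.5] F [ 0.2 -0.3 -2.2] w 0.0143
```

View pics/p1.png

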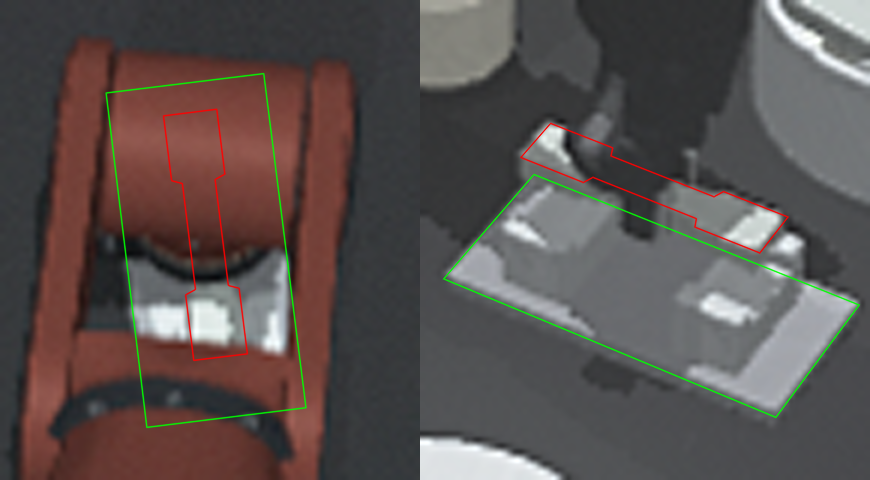

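Emit:
jog_arm --plan "0 0 0 0 0 -0.6 1.2; 0 0 0 0 0 -1.2 1.2; 0 0 0 0 0 -1.8 1.2; 0 0 0 0 0 -2.2 1.2; 0 0 0 0 0 -2.4 1.2; 0 0 0 0 0 -2.5 1.2; 0 0 0 0 0 -2.55 1.2; 0 0 0 0 0 -2.6 1.2; 0 0 0 0 0 -2.6 1.2"

```text
t: 20.42
tcp_pos: [0.5776, -0.0007, 0.0419]
eef_rot: [-101.1, 90.0, -5.6]
contact_force: [0.2, -0.1, -2.1]
gripper_width: 0.0144
```

Emit:
jog_arm --plan "0 0 0 0 0 -0.05 1.2; 0 0 0 0 0 -0.1 1.2; 0 0 0 0 0 -0.15 1.2; 0 0 0 0 0 -0.15 1.2"

```text
t: 20.75
tcp_pos: [0.5778, -0.0007, 0.0416]
eef_rot: [-125.0, 90.0, -29.5]
contact_force: [-3.1, 0.6, 4.9]
gripper_width: 0.0147
```

Emit:
jog_arm --plan "0 0 0 0 0 0 2.5; 0 0 0 0 0 0 3.5; 0 0 0 0 0 0 4.2; 0 0 0 0 0 0 4.2; 0 0 0 0 0 0 4.2; 0 0 0 0 0 1 4.2; 0 0 0 0 0 3 4.2; 0 0 0 0 0 6 4.2; 0 0 0 0 0 10 4.2; 0 0 0 0 0 14 4.2; 0 0 0 -4 -1 18 4.2; 0 0 0 -8 -3 21 4.2; 0 0 0 -12 -7 21 4.2; 0 0 0 -14 -11 21 4.2; 0 0 0 -14 -15 21 4.2; 0 0 0 -14 -19 21 4.2; 0 0 0 -14 -23 21 4.2; 0 0 0 -14 -26 21 4.2; 0 0 0 -14 -30 21 4.2; 0 0 0 -14 -30 21 4.2"

```text
t: 22.42
tcp_pos: [0.4369, -0.3058, 0.2516]
eef_rot: [-166.2, 89.7, -71.0]
contact_force: [-0.5, 0.5, 0.2]
gripper_width: 0.0421
```

```bash
python3 - <<'E'
from bar import *
st()
t=eyes.camera("top");s=eyes.camera("scene")
b=[(barpoly(.5775,-.001,5.5,.049),(0,0,255))]
cv2.imwrite("pics/f1.png",np.hstack([over("top",t,(295,195,355,265),6,b),over("scene",s,(282,230,357,300),6,b)]))
cv2.imwrite("pics/f2.png",t[:,:,::-1]);cv2.imwrite("pics/f3.png",s[:,:,::-1])
cv2.imwrite("pics/f4.png",crop(t,215,185,285,285,6))
E
```

```text
t 22.42 tcp [ 0.4369 -0.3058  0.2516] down [ 0.001 -0.004 -1.   ] jawyaw 95.27 q [-4.250e+01  8.000e-01  1.046e+02 -1.000e-01  7.440e+01 -1.377e+02] F [-0.5  0.5  0.2] w 0.0421
```

View pics/f1.png

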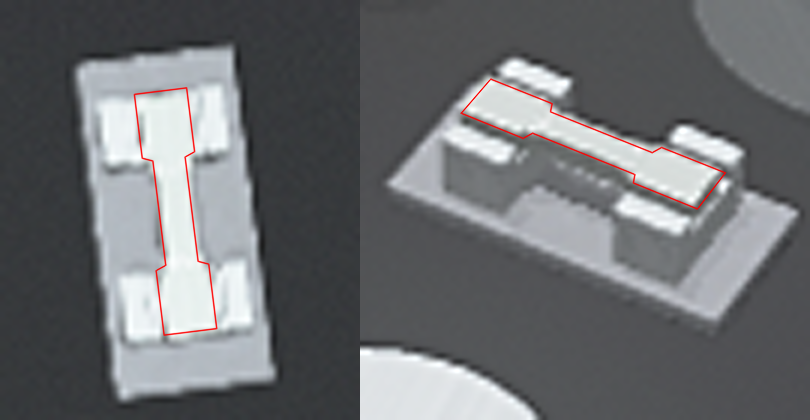

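View pics/f2.png

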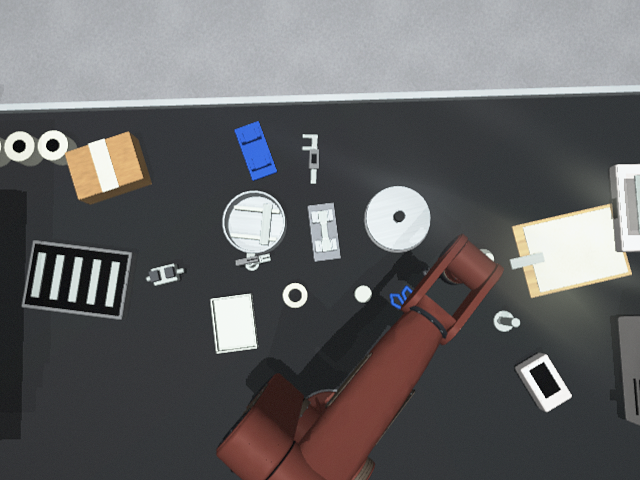

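View pics/f3.png

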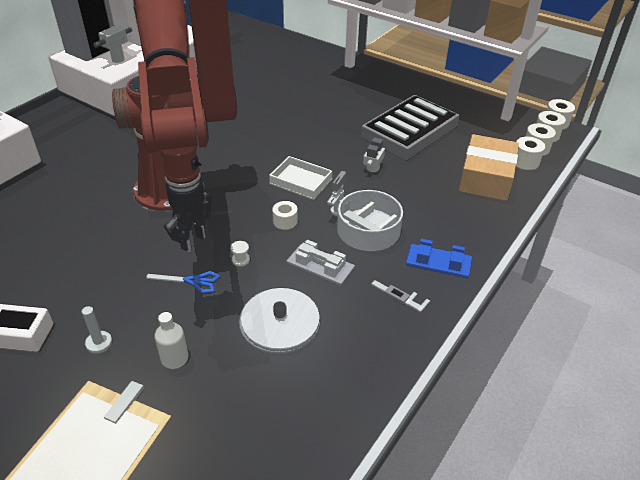

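View pics/f4.png

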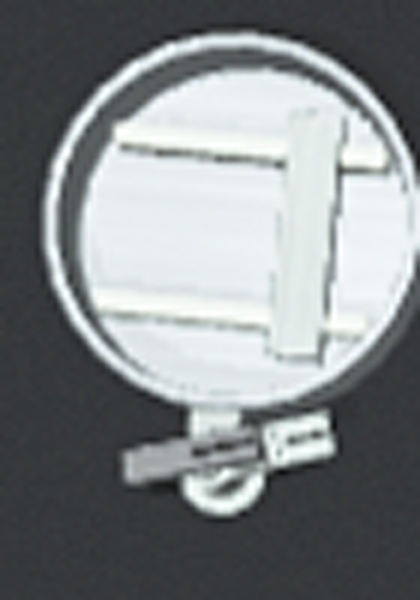

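```bash
python3 - <<'E'
from h import *
st(); print(workorder.hand_in()); st()
E
```

```text
t 22.52 tcp [ 0.4371 -0.3033  0.251 ] down [ 0.001 -0.001 -1.   ] jawyaw 95.25 q [ -42.3    0.7  104.7   -0.    74.5 -137.6] F [-0.3  1.2 -0.5] w 0.0421
the job is handed in; nothing more can be done
None
the job is handed in; nothing more can be done
```

I finished the job in the order asked and handed it in at about 22.5 s of the 61 s; hand-in reports no verdict.

- **Clamp:** I turned its knob 67.5° clockwise and left it there. The knob's line points at the engraved line to within about 2°, which is as fine as the pictures allow. The angle of the pot's rails agrees with that.
- **Lid:** It sits knob up on the grey mat, centred to about 1–2 mm in both cameras.
- **Waisted bar:** It lies flat in the grey cradle with one wide end in each groove. The model overlay fits within about 1 mm in both views.
- **Everything else:** The straight bar is still on its rails. In the last full pictures everything else looks unmoved, but the arm was partly in front of the scissors and wash bottle in the top view, and I compared these by eye only. The gripper finished open and clear of everything.

No final check failed. The cameras disagreed by about 2–3 mm on some points, so I averaged the two. Forces on the tool stayed small in every reading.

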